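# Roll the new cutting strip flush in the strap board

### The arm

A 6-joint arm with a two-finger parallel gripper is mounted at the origin on the work surface; the furniture and walls round the work are solid. World frame = base frame: x ahead of the robot, y to its left, z up, the work surface at z = 0. Lengths are in mm, angles in degrees, forces in N, time in s.
With the tool pointing down it reaches from about 300 to 850 mm from the base axis. Payload 4.2 kg.
Tool frame: the origin (TCP) lies midway between the tips of the shut fingers; the grasp point (between the pads) lies 19 mm behind it (env.hold_point_z is the z of the grasp point in the tool frame, in mm); z points along the fingers, y is the direction in which the jaws open and shut (so a half turn about z gives the same grasp; the last joint's range is limited). The gripper opens to 91 mm and grips with 3 to 60 N. Pads are 32 mm wide; open, the fingers measure 118 mm over their backs; the gripper's body (76 mm by 178 mm) begins 60 mm behind the grasp point.
Start: joints at [73.74, 18.312, 89.639, -0, 72.044, -1.146], TCP at [149.933, 555.124, 213.976] pointing down, gripper open.
Joint ranges: [-177.97, 177.97], [-48.28, 115.42], [12.27, 149.76], [-77.06, 257.06], [2.81, 150.46], [-146.56, 146.56]. Speed limits (degrees/s): [147.25, 147.25, 180, 180, 180, 180].

### API

Orientations are given as [roll, pitch, yaw] about the fixed x, y, z axes, in that order (R = Rz(yaw) Ry(pitch) Rx(roll)).
In Python, from workcell import env, grab_frame, camera_params, spotter gives the robot as it stands. The module is installed in compiled form; this text tells all that it offers.
- The arm moves only by the shell command python3 -m jog 'ROWS' [FORCE]. ROWS is text: rows parted by semicolons, each of 7 numbers parted by spaces: the turn, a rotation vector about the world's x, y, z in units of 5 degrees (1.0 is 5 degrees), then the shift along the world's x, y, z in units of 25 mm (1.0 is 25 mm), then the opening, from 0 (shut) to 1 (fully open). A call has 1 to 5 rows; each row is the pose to reach, as a shift and turn from the pose commanded when the call began; what a row does not reach only later rows make up. A row lasts 1/8 s, in which the tool goes at most 62.5 mm and 10.7 degrees, less where a joint would pass 70% of its speed; a pose out of reach is approached as far as the arm can. A call with a gripper value outside its range is refused whole. The fingers move at their own pace and stop on an object; FORCE is the grip in N (left out, the last holds). Time passes only in rows, so rows that repeat a pose let the fingers close. It gives the time, the measured TCP pose, the force and the opening at its end, in the units of the state.
- env.state(): the state, without advancing time (a new reading comes with each control period).
- grab_frame(name): name is "scene" or "top"; returns the picture (480x640x3 uint8, red, green, blue); there is no depth.
- camera_params(name): a dict with "K" (3x3 intrinsics, pixels), "rvec" (rotation vector, rad) and "tvec" (3), from world to camera coordinates, as OpenCV has them. Camera axes: x right, y down, z forward; pixel columns grow to the right and rows downward; lengths in mm; the calibration is good to about 2 mm. A picture is of the moment at which its call begins. camera_params takes no time and is no camera call.
- env.job_done(): hands the job in, once; it reports no verdict.
Trained networks look in the newest picture that a camera, given by its name, has taken for a name from the list of things; names that differ only in an ending like _2 or _b are one class to them, and where a whole thing is asked for, a point or a joint stands for the part that bears it (a point fixed in the world has none). Each returns a list of dicts, best first, with "conf" (0 to 1); they miss things now and then, are a little off and sometimes report something else, mostly with a low value. They report only what shows in the picture. A call takes as long as a camera call. They do not tell look-alikes from the thing itself.
- spotter.look_for(query, camera): "box" ([left, top, width, height] in pixels, round what is visible of it).
- spotter.trace(query, camera): "region" (480x640 bool, what is visible of it) and "box" ([left, top, width, height] in pixels, round what is visible of it).
The state is a dict: "time_s": time; "qpos": joint angles; "qvel": joint speeds; "effort": joint torques, N m; "ee_pos": TCP position; "ee_rot": TCP orientation; "force": force on the tool from outside, world axes, zero at the start; "torque": the same for the moment, N m; "gripper_width": finger opening in mm.
Only numpy, scipy, OpenCV 4.12 (cv2) and the standard library are available. Lean on these libraries where they do the work, as an engineer would, in place of code of your own. Each camera call takes 0.05 s, during which the arm holds its last target. There are 200 camera calls.

### The job

The six new white sections of the strap board's cutting strip still stand proud of their dark metal channel: take the hand roller out of its stand and roll it along the whole strip, pressing firmly enough to seat every section flush but never so hard that the strip could crack (keep under 25 N, and feel your way, as the board lies on odd packing, not quite level). Use the roller only, not the gripper, on the board. Then hang the roller back in its stand, upright, and leave everything else where it is.

Things in the scene. Friction and masses are not known exactly. Their poses are not given: they have to be found in the camera images.
- roller: upright hand roller, 125 mm tall, 0.3 kg. Origin: lowest point of its wheel; z up the handle; rolls along x, axle along y. Black wheel 42 mm diameter, 30 mm wide, turning freely; steel fork 42 mm wide (y); shoulder plate 44 (x) by 66 mm (y) at 50 to 55 mm height; square wooden handle 27 x 27 mm from 66 to 111 mm (grip at 93 mm, from above, either pair of faces); round knob on top, 31 mm
- stand: fixed dark wooden block, 76 (x) by 74 mm (y), 58 mm high, with a pocket in its top, 52 (x) by 50 mm (y), 54 mm deep. Origin: centre of its underside. The parked roller's wheel hangs in the pocket, clear of its floor, and its shoulder plate rests on the block; the roller's origin is then 8 mm above the stand's, its axes along the stand's (either way round)
- board: fixed wooden board, 280 (x) by 100 mm (y). Origin: on the table under its middle. A dark metal channel, 26 mm wide with 4 mm lips, runs along x, its centre line at y = -28 mm. It lies on unmeasured packing: in the middle the lips are 38 to 48 mm above the table, and along x they rise or fall by up to 25 mm per metre: find the height by touch. Rigid. The wheel rides on the lips over a flush section
- strip_left (a point): -x end of the strip, on the channel's centre line, 43 mm above the table (the true lips are up to 7.5 mm higher or lower here). From here outwards the channel has a 22 mm long metal end piece, level with the lips, where the wheel can be set down
- strip_right (a point): +x end of the strip, on the channel's centre line, 43 mm above the table (the true lips are up to 7.5 mm higher or lower here). From here outwards the channel has a 22 mm long metal end piece, level with the lips
- strip_1 (a joint): how far section 1 of the strip (white nylon, 32 mm long, 17 mm wide; centred -82.5 mm along the board's x) has been pressed down, in m: 0 = 4 mm proud of the lips, 0.004 = flush (stop at 0.0045). It starts 2.5 to 4 mm proud, is held by friction, goes down under 5 to 8 N and stays where it is left
- strip_2 (a joint): how far section 2 of the strip (white nylon, 32 mm long, 17 mm wide; centred -49.5 mm along the board's x) has been pressed down, in m: 0 = 4 mm proud of the lips, 0.004 = flush (stop at 0.0045). It starts 2.5 to 4 mm proud, is held by friction, goes down under 5 to 8 N and stays where it is left
- strip_3 (a joint): how far section 3 of the strip (white nylon, 32 mm long, 17 mm wide; centred -16.5 mm along the board's x) has been pressed down, in m: 0 = 4 mm proud of the lips, 0.004 = flush (stop at 0.0045). It starts 2.5 to 4 mm proud, is held by friction, goes down under 5 to 8 N and stays where it is left
- strip_4 (a joint): how far section 4 of the strip (white nylon, 32 mm long, 17 mm wide; centred +16.5 mm along the board's x) has been pressed down, in m: 0 = 4 mm proud of the lips, 0.004 = flush (stop at 0.0045). It starts 2.5 to 4 mm proud, is held by friction, goes down under 5 to 8 N and stays where it is left
- strip_5 (a joint): how far section 5 of the strip (white nylon, 32 mm long, 17 mm wide; centred +49.5 mm along the board's x) has been pressed down, in m: 0 = 4 mm proud of the lips, 0.004 = flush (stop at 0.0045). It starts 2.5 to 4 mm proud, is held by friction, goes down under 5 to 8 N and stays where it is left
- strip_6 (a joint): how far section 6 of the strip (white nylon, 32 mm long, 17 mm wide; centred +82.5 mm along the board's x) has been pressed down, in m: 0 = 4 mm proud of the lips, 0.004 = flush (stop at 0.0045). It starts 2.5 to 4 mm proud, is held by friction, goes down under 5 to 8 N and stays where it is left
- tape_roll: bystander: yellow roll of tape lying flat, 112 mm diameter, 24 mm high; origin under its centre
- rivet_tin: bystander: round aluminium tin, 56 mm diameter, 29 mm high; origin under its centre
- key_case: bystander: black leather key case, 47 x 62 x 14 mm; origin under its centre
- water_bottle: bystander: clear water bottle, 64 mm diameter, 232 mm high; origin under its centre
Mind the look-alikes: they are no part of the job. Leave any green look-alike of the roller alone.

How it is judged (in metres and radians):
On the way, in this order (a step that is already met when the one before it is completed fails the run):
1. the roller has been lifted out of its stand (z of roller in the frame of stand above 0.06 m), for 0.1 s.
2. all six sections of the strip are flush with the channel to 1 mm (value of joint each of strip_1, strip_2, strip_3, strip_4, strip_5, strip_6 above 0.003 m), for 0.2 s.
At the end, for the whole second after the job is handed in: all six sections flush with the channel's lips (less than 1 mm proud), and the roller at rest, upright within 0.1 rad, hanging in its stand with the shoulder plate down on the block (to 3 mm) and within 10 mm of its middle (all of step 2 and horizontal distance between roller and stand below 0.01 m and z of roller in the frame of stand between 0.005 and 0.011 m and angle between roller's own z axis and vertical below 0.1 rad and linear speed of roller below 0.02 m/s); the robot touches nothing.
It fails at once if the roller pressed on the strip or board with more than 30 N (contact force between roller and board above 30 N).
It fails at once if the gripper or arm pressed on the board or its strip (contact force between any of the fingers, the arm and board above 3 N).
It fails at once if a bystander was pushed more than 30 mm away (distance of any of tape_roll, rivet_tin, key_case, water_bottle from where it was at the start of the episode above 0.03 m).
It also fails if it takes over 72 s, if anything falls off the work surface, if the arm or the gripper's body presses on something with over 40 N, if the wrist force passes 120 N, or if a joint passes its speed limit or range.

## Working session

There is one attempt and no reset: what is moved stays moved. The work goes in short steps, Python scripts to look and compute and a shell command to move; the robot and the scene stay as the last step left them, time stands still between calls to the robot, and variables do not carry over. Pictures are saved under pics/ and viewed, about 8 in all and at most 12, crops included, and the job is handed in when it is done.

```bash
mkdir -p pics; cat > h.py <<'E'
from workcell import env, grab_frame, camera_params, spotter
import numpy as np, cv2
def ray(cam,u,v,z):
    p=camera_params(cam);K=np.array(p["K"],float);R,_=cv2.Rodrigues(np.array(p["rvec"],float));t=np.array(p["tvec"],float).ravel()
    c=-R.T@t;d=R.T@np.linalg.inv(K)@np.array([u,v,1.]);return c+d*(z-c[2])/d[2]
def proj(cam,P):
    p=camera_params(cam);return cv2.projectPoints(np.array(P,float).reshape(-1,1,3),np.array(p["rvec"],float),np.array(p["tvec"],float),np.array(p["K"],float),None)[0].reshape(-1,2)
def save(cam,name):
    im=grab_frame(cam);cv2.imwrite(f"pics/{name}.png",im[:,:,::-1]);return im
E
python3 - <<'E'
from h import *
print(env.state(),env.hold_point_z)
for c in("top","scene"):
    save(c,c+"0")
    p=camera_params(c);R,_=cv2.Rodrigues(np.array(p["rvec"],float));print(c,-R.T@np.array(p["tvec"]).ravel())
    for q in("roller","stand","board","strip_left","strip_1"):
        print(c,q,[(np.round(r["box"]).tolist(),round(r["conf"],2)) for r in spotter.look_for(q,c)[:4]])
E
```

```text
{'time_s': 0.0, 'qpos': array([ 7.37390622e+01,  1.83513684e+01,  8.97063016e+01, -2.42581762e-03,
        7.20422592e+01, -1.14430331e+00]), 'qvel': array([ 0.04413939,  0.05299702,  0.03887129,  0.03929409, -0.01169924,
        0.01959225]), 'effort': array([-9.47315275e-04, -4.12453401e+01, -2.31962532e+01,  7.24399835e-02,
        4.58160380e-02, -1.56273081e-04]), 'ee_pos': array([149.80879802, 554.6270619 , 213.12370991]), 'ee_rot': array([-1.79900045e+02,  3.10237425e-04,  1.64884116e+02]), 'force': array([-0.69751906,  0.68527558,  0.29791327]), 'torque': array([ 0.02147079, -0.00016676, -0.02797674]), 'gripper_width': 91.18785771606316} -18.8
top [ 347.897277    -61.84007973 1087.37189746]
top roller [([420.0, 273.0, 34.0, 33.0], 0.8), ([394.0, 224.0, 27.0, 34.0], 0.71)]
top stand [([386.0, 224.0, 41.0, 36.0], 0.78)]
top board [([238.0, 169.0, 77.0, 129.0], 0.77), ([170.0, 168.0, 24.0, 27.0], 0.51)]
top strip_left [([242.0, 166.0, 72.0, 129.0], 0.8)]
top strip_1 [([259.0, 221.0, 8.0, 10.0], 0.66), ([261.0, 232.0, 11.0, 14.0], 0.61), ([252.0, 206.0, 13.0, 14.0], 0.6), ([251.0, 193.0, 9.0, 16.0], 0.54)]
scene [-226.68683178 -496.72621709 1054.489238  ]
scene roller [([382.0, 250.0, 24.0, 31.0], 0.84), ([376.0, 296.0, 32.0, 37.0], 0.69)]
scene stand [([372.0, 254.0, 41.0, 45.0], 0.65)]
scene board [([266.0, 180.0, 69.0, 88.0], 0.83), ([369.0, 252.0, 46.0, 45.0], 0.43)]
scene strip_left []
scene strip_1 [([296.0, 188.0, 9.0, 6.0], 0.62), ([281.0, 225.0, 10.0, 9.0], 0.62), ([285.0, 214.0, 11.0, 10.0], 0.59), ([254.0, 158.0, 18.0, 22.0], 0.45)]
```

View pics/top0.png

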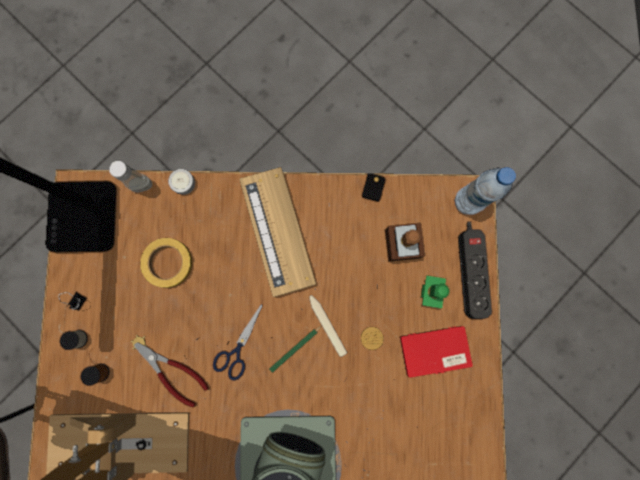

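View pics/scene0.png

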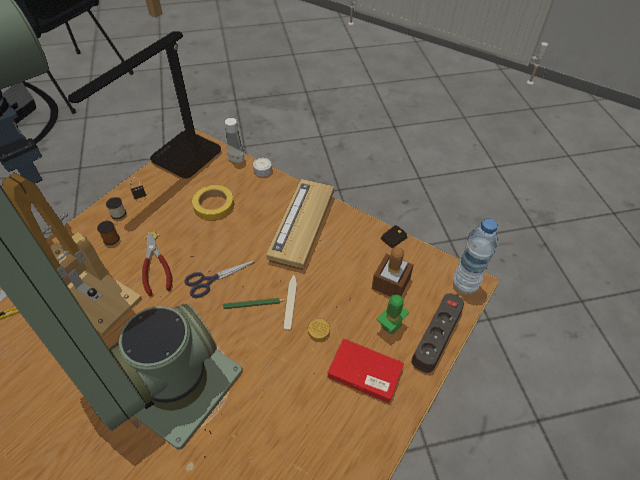

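```bash
python3 - <<'E'
from h import *
t=cv2.imread("pics/top0.png");s=cv2.imread("pics/scene0.png")
f=lambda im,x,y,w,h,k:cv2.resize(im[y:y+h,x:x+w],None,fx=k,fy=k,interpolation=cv2.INTER_CUBIC)
a=f(t,235,160,90,145,4);b=f(t,380,215,70,100,5.8)
H=580;c=np.zeros((H,800,3),np.uint8);c[:580,:360]=a[:580];c[:580,380:380+406]=b[:580,:406]
cv2.imwrite("pics/c1.png",c)
a=f(s,260,170,80,105,5);b=f(s,365,235,55,70,7)
c=np.zeros((530,800,3),np.uint8);c[:525,:400]=a;c[:490,410:795]=b[:490,:385]
cv2.imwrite("pics/c2.png",c)
E
```

```text
(no output)
```

View pics/c1.png

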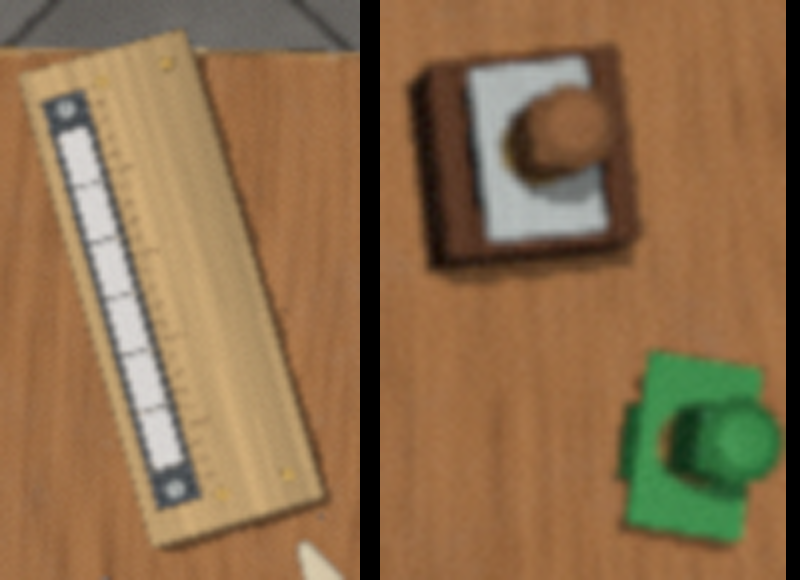

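View pics/c2.png

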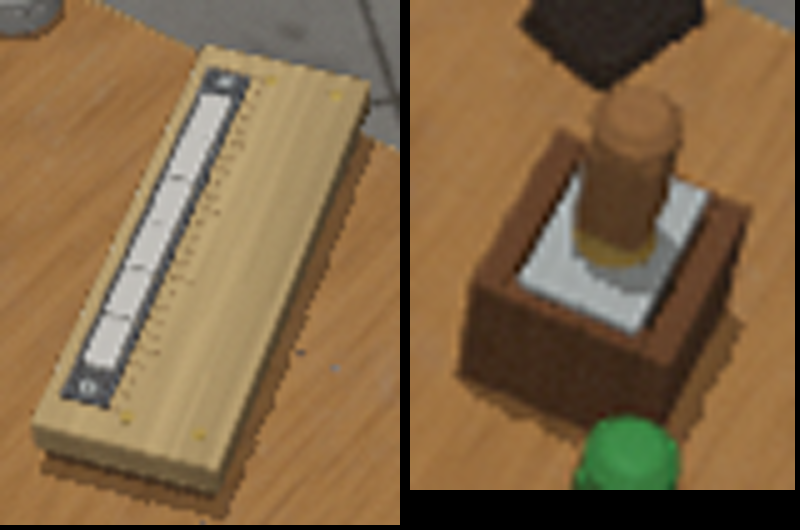

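```bash
python3 - <<'E'
from h import *
B=lambda u,v,z:ray("top",380+(u-380)/5.8,215+v/5.8,z)[:2]
A=lambda u,v,z:ray("top",235+u/4,160+v/4,z)[:2]
C=lambda u,v,z:ray("scene",260+u/5,170+v/5,z)[:2]
D=lambda u,v,z:ray("scene",365+(u-410)/7,235+v/7,z)[:2]
def rep(n,P):
    P=np.array(P);print(n,P.mean(0).round(1),"edges",[(np.linalg.norm(e).round(1),np.degrees(np.arctan2(e[1],e[0])).round(1)) for e in np.roll(P,-1,0)-P])
rep("plate top",[B(*p,63) for p in((470,68),(585,57),(608,235),(487,242))])
rep("plate sc",[D(*p,63) for p in((518,285),(635,333),(708,195),(580,165))])
rep("stand top",[B(*p,58) for p in((430,65),(615,47),(637,240),(447,262))])
rep("stand sc",[D(*p,58) for p in((473,283),(665,362),(750,210),(563,132))])
rep("knob top",[B(572,127,125)]); rep("knob sc",[D(640,118,133)])
for z in(38,43,48):
    rep("chan top %d"%z,[A(*p,z) for p in((42,105),(158,510),(200,495),(85,90))])
    rep("chan sc %d"%z,[C(*p,z) for p in((207,67),(62,397),(108,408),(250,77))])
rep("strip ends top",[A(*p,45) for p in((75,127),(165,470))])
rep("board top",[A(*p,43) for p in((20,75),(157,548),(327,497),(182,30))])
E
```

```text
plate top [ 481.5 -271.1] edges [(np.float64(44.0), np.float64(-85.3)), (np.float64(68.2), np.float64(-175.2)), (np.float64(45.7), np.float64(92.5)), (np.float64(66.5), np.float64(3.3))]
plate sc [ 477.9 -269.4] edges [(np.float64(42.5), np.float64(-84.3)), (np.float64(65.6), np.float64(4.6)), (np.float64(45.1), np.float64(106.5)), (np.float64(57.2), np.float64(-173.8))]
stand top [ 481.1 -270.1] edges [(np.float64(71.1), np.float64(-85.2)), (np.float64(74.2), np.float64(-176.2)), (np.float64(72.5), np.float64(95.8)), (np.float64(75.5), np.float64(2.8))]
stand sc [ 481.3 -269.2] edges [(np.float64(70.0), np.float64(-84.3)), (np.float64(73.0), np.float64(3.1)), (np.float64(70.6), np.float64(94.4)), (np.float64(74.6), np.float64(-176.3))]
knob top [ 481.6 -271.1] edges [(np.float64(0.0), np.float64(0.0))]
knob sc [ 478.5 -270.2] edges [(np.float64(0.0), np.float64(0.0))]
chan top 38 [504.3  42.8] edges [(np.float64(240.1), np.float64(-164.2)), (np.float64(24.6), np.float64(-71.2)), (np.float64(240.2), np.float64(15.5)), (np.float64(25.9), np.float64(109.0))]
chan sc 38 [505.6  46.1] ed
[... 529 characters left out ...]
oat64(105.2))]
chan top 48 [502.8  41.8] edges [(np.float64(237.8), np.float64(-164.2)), (np.float64(24.4), np.float64(-71.2)), (np.float64(237.9), np.float64(15.5)), (np.float64(25.7), np.float64(109.0))]
chan sc 48 [498.4  40.8] edges [(np.float64(244.3), np.float64(-163.2)), (np.float64(24.3), np.float64(-73.4)), (np.float64(243.7), np.float64(16.5)), (np.float64(25.3), np.float64(105.2))]
strip ends top [503.6  42.6] edges [(np.float64(200.9), np.float64(-165.5)), (np.float64(200.9), np.float64(14.5))]
board top [510.8  14.3] edges [(np.float64(279.2), np.float64(-163.9)), (np.float64(97.6), np.float64(-74.2)), (np.float64(278.2), np.float64(16.5)), (np.float64(95.7), np.float64(105.2))]
```

```bash
R='1'; 
python3 -m jog '0 0 -1.6 .66 -1.65 0 1;0 0 -3.2 1.32 -3.3 0 1;0 0 -4.8 1.98 -4.95 0 1;0 0 -6.4 2.65 -6.6 0 1;0 0 -8 3.31 -8.25 0 1'
python3 -m jog '0 0 -1.6 .66 -1.65 0 1;0 0 -3.2 1.32 -3.3 0 1;0 0 -4.8 1.98 -4.95 0 1;0 0 -6.4 2.65 -6.6 0 1;0 0 -8 3.31 -8.25 0 1'
python3 -m jog '0 0 -1.6 .66 -1.65 0 1;0 0 -3.2 1.32 -3.3 0 1;0 0 -4.8 1.98 -4.95 0 1;0 0 -6.4 2.65 -6.6 0 1;0 0 -8 3.31 -8.25 0 1'
python3 -m jog '0 0 -1.6 .66 -1.65 0 1;0 0 -3.2 1.32 -3.3 0 1;0 0 -4.8 1.98 -4.95 0 1;0 0 -6.4 2.65 -6.6 0 1;0 0 -8 3.31 -8.25 0 1'
python3 -m jog '0 0 0 0 0 0 1;0 0 0 0 0 0 1'
python3 -c "
from h import *
print(env.state());save('scene','s1')
im=cv2.imread('pics/s1.png');cv2.imwrite('pics/s1c.png',cv2.resize(im[120:380,300:560],None,fx=2.3,fy=2.3,interpolation=cv2.INTER_CUBIC))"
```

```text
time_s: 1.23
ee_pos: [233.1, 347.6, 214.2]
ee_rot: [180.0, -0.0, 124.6]
force: [1.1, -1.3, -0.6]
gripper_width: 91.3
time_s: 1.85
ee_pos: [315.9, 141.3, 214.3]
ee_rot: [179.9, -0.0, 84.6]
force: [-0.1, -0.8, 0.1]
gripper_width: 91.1
time_s: 2.48
ee_pos: [398.6, -65.2, 214.3]
ee_rot: [180.0, -0.0, 44.6]
force: [0.7, 0.4, 0.3]
gripper_width: 91.3
time_s: 3.1
ee_pos: [481.4, -271.3, 214.1]
ee_rot: [180.0, -0.0, 4.6]
force: [0.9, 0.7, -0.0]
gripper_width: 91.3
time_s: 3.35
ee_pos: [480.5, -269.3, 213.7]
ee_rot: [-179.9, 0.0, 4.9]
force: [-0.7, 0.8, 0.5]
gripper_width: 91.3
{'time_s': 3.35, 'qpos': array([-3.04806409e+01,  1.61812142e+01,  9.27749729e+01,  1.82193407e-02,
        7.11143205e+01,  5.45944876e+01]), 'qvel': array([ 0.7808294 , -0.9994271 ,  0.71809271, -0.05894002, -0.04901325,
        0.20695383]), 'effort': array([-5.75492084e-01, -3.84309161e+01, -2.34743536e+01,  3.37037269e-02,
       -9.49842157e-02,  2.98194653e-03]), 'ee_pos': array([ 480.48366621, -269.34653753,  213.7004592 ]), 'ee_rot': array([-1.79945106e+02,  4.74863938e-02,  4.91898640e+00]), 'force': array([-0.65841172,  0.80329456,  0.45763056]), 'torque': array([-0.03530045,  0.1311512 ,  0.01213164]), 'gripper_width': 91.3168511834229}
```

View pics/s1c.png

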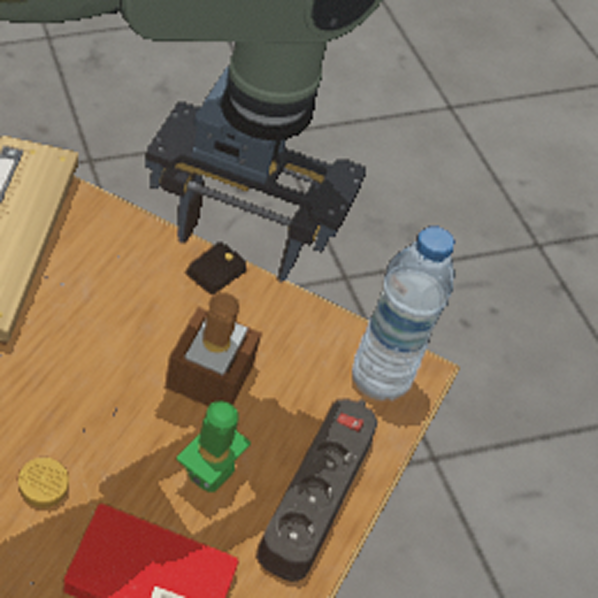

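```bash

python3 -m jog '0 0 0 0 0 -1.5 1;0 0 0 0 0 -3 1;0 0 0 0 0 -4.2 1;0 0 0 0 0 -5 1;0 0 0 0 0 -5.28 1'
python3 -m jog '0 0 0 0 0 0 0.6;0 0 0 0 0 0 0.4;0 0 0 0 0 0 0.2;0 0 0 0 0 0 0.1;0 0 0 0 0 0 0.1' 20
python3 -m jog '0 0 0 0 0 0 0;0 0 0 0 0 0 0;0 0 0 0 0 0 0;0 0 0 0 0 0 0;0 0 0 0 0 0 0' 55
python3 -c "
from h import *
print(env.state());save('top','t2');save('scene','s2')"
```

```text
time_s: 4.03
ee_pos: [480.1, -268.4, 81.3]
ee_rot: [-179.9, 0.1, 5.0]
force: [-0.2, 0.4, -0.2]
gripper_width: 91.2
time_s: 4.65
ee_pos: [481.0, -270.0, 82.2]
ee_rot: [180.0, -0.0, 4.9]
force: [-0.1, -0.1, 0.3]
gripper_width: 44.1
time_s: 5.28
ee_pos: [480.7, -269.8, 81.7]
ee_rot: [-180.0, 0.0, 4.9]
force: [-0.3, 0.0, -2.7]
gripper_width: 27.1
{'time_s': 5.275, 'qpos': array([-3.04913346e+01,  2.29491392e+01,  1.03477268e+02, -1.45063940e-02,
        5.36004044e+01,  5.46257304e+01]), 'qvel': array([-0.08158113, -0.00840675, -0.09210319,  0.00933959, -0.04478789,
        0.01936347]), 'effort': array([-7.80732301e-02, -4.30227792e+01, -2.01503778e+01,  2.79997406e-02,
       -8.31145258e-02,  2.90188866e-03]), 'ee_pos': array([ 480.73579718, -269.81086165,   81.71109471]), 'ee_rot': array([-1.79993995e+02,  2.86193855e-02,  4.89154756e+00]), 'force': array([-0.31922468,  0.04730823, -2.67284838]), 'torque': array([-0.04097422,  0.12970472,  0.00931819]), 'gripper_width': 27.142449549681196}
```

```bash

python3 -m jog '0 0 0 0 0 .3 0;0 0 0 0 0 1 0;0 0 0 0 0 2 0;0 0 0 0 0 3 0;0 0 0 0 0 3.3 0'
python3 -m jog '0 0 2 -.33 1.13 0 0;0 0 4 -.67 2.26 0 0;0 0 6 -1 3.4 0 0;0 0 8 -1.34 4.52 0 0;0 0 10.1 -1.67 5.65 0 0'
python3 -m jog '0 0 2 -.33 1.13 0 0;0 0 4 -.67 2.26 0 0;0 0 6 -1 3.4 0 0;0 0 8 -1.34 4.52 0 0;0 0 10.1 -1.68 5.66 0 0'
python3 -m jog '0 0 0 0 0 0 0;0 0 0 0 0 -.5 0;0 0 0 0 0 -.8 0;0 0 0 0 0 -.8 0;0 0 0 0 0 -.8 0'
python3 -c "
from h import *
for i in range(3): s=env.state();print(s['force'],s['ee_pos'],s['ee_rot']); a=save('top','t3');
b=save('scene','s3')
f=lambda im,x,y,w,h,k:cv2.resize(im[y:y+h,x:x+w],None,fx=k,fy=k,interpolation=cv2.INTER_CUBIC)
c=np.hstack([f(a,210,160,130,180,3.1)[:550,:400],f(b,240,170,130,180,3.1)[:550,:400]])
cv2.imwrite('pics/c3.png',c[:,:,::-1])"
```

```text
time_s: 6.0
ee_pos: [481.8, -270.4, 166.4]
ee_rot: [179.9, -0.2, 4.9]
force: [0.1, 0.3, -3.5]
gripper_width: 27.1
time_s: 6.62
ee_pos: [438.4, -127.6, 163.9]
ee_rot: [-179.9, 0.0, 55.7]
force: [-0.3, -0.4, -3.2]
gripper_width: 26.9
time_s: 7.25
ee_pos: [396.4, 13.7, 164.1]
ee_rot: [-180.0, -0.0, 106.2]
force: [0.9, -1.0, -1.2]
gripper_width: 27.3
time_s: 7.88
ee_pos: [397.4, 12.6, 144.4]
ee_rot: [180.0, -0.0, 105.8]
force: [-0.1, 0.5, -3.0]
gripper_width: 27.2
[-0.14463852  0.47461928 -3.04646764] [397.39698749  12.55052195 144.38041762] [ 1.79998527e+02 -2.11582170e-04  1.05832248e+02]
[-0.75129415  0.36387957 -3.37053279] [397.46817521  12.59673825 144.55127474] [1.79979318e+02 6.07743744e-03 1.05842524e+02]
[ 0.20482532 -0.15646274 -3.05936954] [397.47309008  12.68221965 144.64677331] [1.79967173e+02 8.12021907e-03 1.05854170e+02]
```

View pics/c3.png

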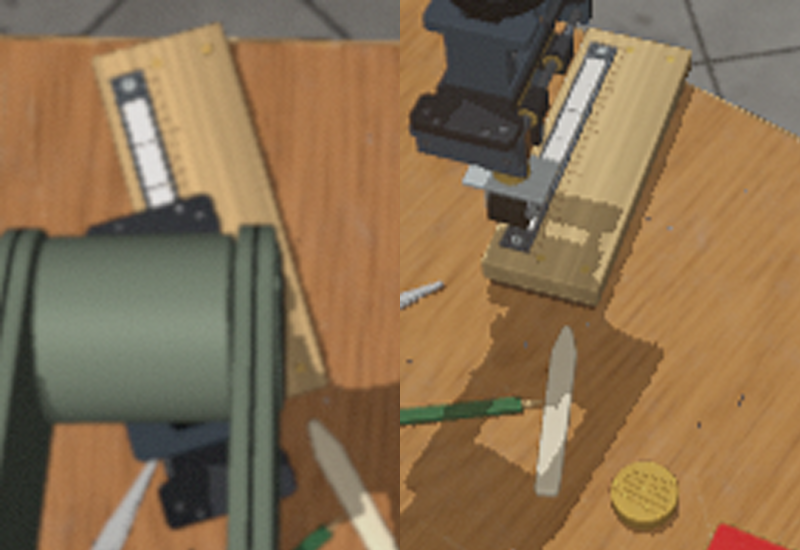

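```bash

python3 -m jog '0 0 0 0 0 -.4 0;0 0 0 0 0 -.74 0;0 0 0 0 0 -.74 0'
for_=1
python3 -m jog '0 0 0 0 0 -.04 0;0 0 0 0 0 -.04 0'
python3 -m jog '0 0 0 0 0 -.04 0;0 0 0 0 0 -.04 0'
python3 -m jog '0 0 0 0 0 -.04 0;0 0 0 0 0 -.04 0'
python3 -c "
from h import *
print(proj('scene',[[397.3,12.8,52],[397.3,12.8,43]]));b=save('scene','s4')
cv2.imwrite('pics/c4.png',cv2.resize(b[190:280,240:340],None,fx=6,fy=6,interpolation=cv2.INTER_CUBIC)[:,:,::-1])"
```

```text
time_s: 8.45
ee_pos: [396.3, 12.9, 125.0]
ee_rot: [-179.9, -0.0, 105.9]
force: [0.9, -0.0, -3.0]
gripper_width: 27.0
time_s: 8.7
ee_pos: [397.3, 12.9, 125.1]
ee_rot: [180.0, 0.0, 105.9]
force: [-0.1, -0.2, -3.0]
gripper_width: 27.2
time_s: 8.95
ee_pos: [397.2, 12.9, 124.0]
ee_rot: [180.0, 0.0, 105.9]
force: [0.3, 0.9, -3.6]
gripper_width: 27.2
time_s: 9.2
ee_pos: [397.1, 12.9, 122.9]
ee_rot: [-180.0, -0.0, 105.9]
force: [0.6, 0.6, -3.8]
gripper_width: 27.2
[[278.34137196 244.16738755]
 [278.51992582 246.39256892]]
```

View pics/c4.png

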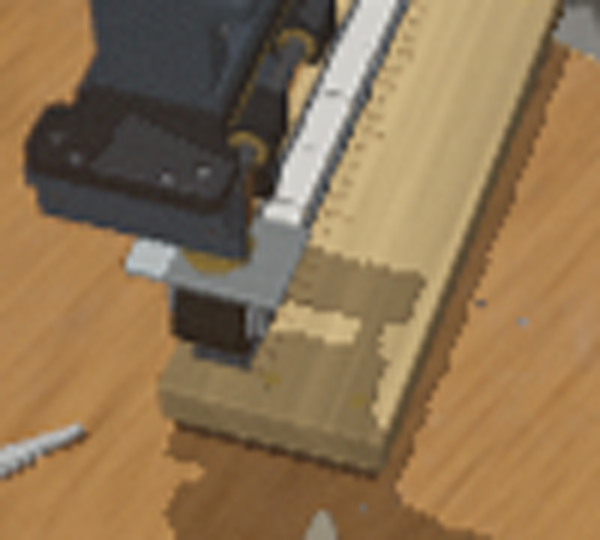

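```bash
python3 - <<'E'
from h import *
b=cv2.imread("pics/s4.png");im=cv2.resize(b[190:280,240:340],None,fx=6,fy=6,interpolation=cv2.INTER_CUBIC)
a=np.radians(15.8);ex=np.array([np.cos(a),np.sin(a),0]);ey=np.array([-np.sin(a),np.cos(a),0])
def draw(c,L,W,z,col):
    P=[np.array(c+[z])+sx*L/2*ex+sy*W/2*ey for sx,sy in((1,1),(1,-1),(-1,-1),(-1,1))]
    q=(proj("scene",P)-[240,190]+.5)*6
    cv2.polylines(im,[q.astype(int)],True,col,1);return q.round()
c=[397.2,12.9]
print(draw(c,44,66,49+55,(0,0,255)),draw(c,44,66,49+50,(0,0,255)))
draw(c,42,30,49+21,(255,0,0));draw(c,1,30,49,(0,255,0))
draw([503,42.7],242,26,43,(0,255,255));draw([503,42.7],198,17,46,(255,0,255))
cv2.imwrite("pics/c5.png",im)
E
```

```text
[[169. 191.]
 [321. 227.]
 [285. 307.]
 [130. 269.]] [[170. 199.]
 [321. 235.]
 [286. 315.]
 [131. 277.]]
```

View pics/c5.png

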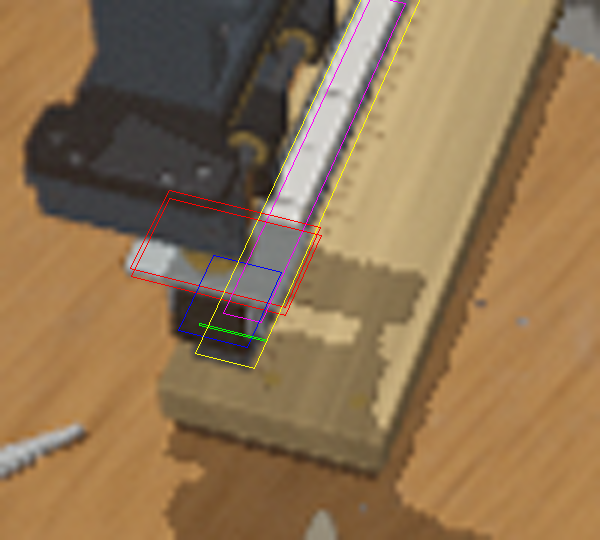

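```bash

python3 -m jog '0 0 0 .01 -.05 -.04 0;0 0 0 .01 -.05 -.04 0'
python3 -m jog '0 0 0 0 0 -.04 0;0 0 0 0 0 -.04 0'
python3 -m jog '0 0 0 0 0 -.04 0;0 0 0 0 0 -.04 0'
python3 -m jog '0 0 0 0 0 -.04 0;0 0 0 0 0 -.04 0' | grep -E 'pos|force'
```

```text
time_s: 9.5
ee_pos: [397.4, 11.5, 121.9]
ee_rot: [-180.0, -0.0, 105.9]
force: [-0.2, 0.8, -3.7]
gripper_width: 27.1
time_s: 9.75
ee_pos: [397.4, 11.6, 120.9]
ee_rot: [-180.0, -0.0, 105.9]
force: [0.5, -0.2, -2.9]
gripper_width: 27.4
time_s: 10.0
ee_pos: [397.4, 11.6, 119.9]
ee_rot: [-180.0, -0.0, 105.9]
force: [0.5, 0.0, -3.6]
gripper_width: 27.4
ee_pos: [397.3, 11.6, 118.9]
force: [-0.6, -0.7, -3.6]
```

```bash

python3 -m jog '0 0 0 0 0 -.04 0;0 0 0 0 0 -.04 0'| grep -E 'pos|force'
python3 -m jog '0 0 0 0 0 -.04 0;0 0 0 0 0 -.04 0'| grep -E 'pos|force'
python3 -m jog '0 0 0 0 0 -.04 0;0 0 0 0 0 -.04 0'| grep -E 'pos|force'
```

```text
ee_pos: [397.4, 11.6, 117.9]
force: [-1.4, 0.7, -3.6]
ee_pos: [397.4, 11.6, 116.9]
force: [-0.4, 0.1, -3.3]
ee_pos: [397.3, 11.6, 115.9]
force: [0.4, 0.3, -3.2]
```

```bash

python3 -m jog '0 0 0 0 0 -.04 0;0 0 0 0 0 -.04 0'| grep -E 'pos|force'
python3 -m jog '0 0 0 0 0 -.04 0;0 0 0 0 0 -.04 0'| grep -E 'pos|force'
python3 -m jog '0 0 0 0 0 -.04 0;0 0 0 0 0 -.04 0'| grep -E 'pos|force'
```

```text
ee_pos: [397.4, 11.6, 114.9]
force: [-0.1, -0.1, -2.9]
ee_pos: [397.4, 11.6, 113.9]
force: [0.1, -0.7, -3.3]
ee_pos: [397.4, 11.6, 112.9]
force: [-0.2, 0.8, -2.8]
```

```bash

python3 -m jog '0 0 0 0 0 -.04 0;0 0 0 0 0 -.04 0'| grep -E 'pos|force'
python3 -m jog '0 0 0 0 0 -.04 0;0 0 0 0 0 -.04 0'| grep -E 'pos|force'
```

```text
ee_pos: [398.2, 11.8, 112.6]
force: [0.2, 0.9, 3.6]
ee_pos: [399.0, 11.9, 112.4]
force: [-1.0, 1.0, 10.1]
```

```bash

python3 -m jog '0 0 0 .1 .027 0 0;0 0 0 .19 .054 0 0'| grep -E 'pos|force'
python3 -m jog '0 0 0 .19 .054 0 0;0 0 0 .385 .109 0 0'| grep -E 'pos|force'
```

```text
ee_pos: [402.5, 12.9, 112.5]
force: [-3.2, 0.2, 14.5]
ee_pos: [413.3, 15.9, 112.7]
force: [-1.3, 0.2, 12.0]
```

```bash

python3 -m jog '0 0 0 .19 .054 .004 0;0 0 0 .385 .109 .008 0'| grep -E 'pos|force'
python3 -m jog '0 0 0 .19 .054 .004 0;0 0 0 .385 .109 .008 0'| grep -E 'pos|force'
```

```text
ee_pos: [423.1, 18.7, 112.9]
force: [-0.7, 0.8, 12.1]
ee_pos: [432.4, 21.3, 113.2]
force: [-4.9, -0.9, 15.3]
```

```bash

python3 -m jog '0 0 0 .19 .054 .005 0;0 0 0 .385 .109 .01 0'| grep -E 'pos|force'
python3 -m jog '0 0 0 .19 .054 .005 0;0 0 0 .385 .109 .01 0'| grep -E 'pos|force'
python3 -m jog '0 0 0 .19 .054 .005 0;0 0 0 .385 .109 .01 0'| grep -E 'pos|force'
```

```text
ee_pos: [441.3, 23.8, 113.4]
force: [-1.4, 0.9, 12.6]
ee_pos: [452.0, 26.8, 113.7]
force: [-1.8, 0.8, 11.3]
ee_pos: [461.6, 29.6, 113.9]
force: [-0.5, 1.0, 10.8]
```

```bash

python3 -m jog '0 0 0 .19 .054 .003 0;0 0 0 .385 .109 .008 0'| grep -E 'pos|force'
python3 -m jog '0 0 0 .19 .054 .004 0;0 0 0 .385 .109 .008 0'| grep -E 'pos|force'
python3 -m jog '0 0 0 .19 .054 .005 0;0 0 0 .385 .109 .01 0'| grep -E 'pos|force'
python3 -m jog '0 0 0 .19 .054 .005 0;0 0 0 .385 .109 .01 0'| grep -E 'pos|force'
```

```text
ee_pos: [469.5, 31.9, 114.1]
force: [-3.4, -0.3, 13.4]
ee_pos: [480.8, 35.0, 114.4]
force: [-1.5, 0.7, 10.8]
ee_pos: [490.4, 37.7, 114.6]
force: [-1.9, 1.0, 9.9]
ee_pos: [498.8, 40.2, 114.8]
force: [-3.8, -0.3, 12.1]
```

```bash

python3 -m jog '0 0 0 .19 .054 .003 0;0 0 0 .385 .109 .006 0'| grep -E 'pos|force'
python3 -m jog '0 0 0 .19 .054 .004 0;0 0 0 .385 .109 .008 0'| grep -E 'pos|force'
python3 -m jog '0 0 0 .19 .054 .004 0;0 0 0 .385 .109 .008 0'| grep -E 'pos|force'
python3 -m jog '0 0 0 .19 .054 .005 0;0 0 0 .385 .109 .009 0'| grep -E 'pos|force'
```

```text
ee_pos: [509.5, 43.2, 115.1]
force: [-0.9, 0.7, 9.8]
ee_pos: [519.3, 45.9, 115.3]
force: [-0.9, 0.6, 11.2]
ee_pos: [527.4, 48.3, 115.5]
force: [-6.7, -1.1, 14.7]
ee_pos: [537.7, 51.0, 115.8]
force: [-1.2, 0.9, 10.6]
```

```bash

python3 -m jog '0 0 0 .19 .054 .004 0;0 0 0 .385 .109 .008 0'| grep -E 'pos|force'
python3 -m jog '0 0 0 .19 .054 .004 0;0 0 0 .385 .109 .008 0'| grep -E 'pos|force'
python3 -m jog '0 0 0 .19 .054 .004 0;0 0 0 .385 .109 .008 0'| grep -E 'pos|force'
```

```text
ee_pos: [548.2, 54.0, 116.0]
force: [-1.0, 0.5, 9.3]
ee_pos: [557.8, 56.8, 116.3]
force: [-0.3, 0.2, 10.1]
ee_pos: [566.4, 59.2, 116.5]
force: [-2.1, -0.3, 12.3]
```

```bash

python3 -m jog '0 0 0 .19 .054 .004 0;0 0 0 .385 .109 .008 0'| grep -E 'pos|force'
python3 -m jog '0 0 0 .19 .054 .004 0;0 0 0 .385 .109 .008 0'| grep -E 'pos|force'
python3 -m jog '0 0 0 .19 .054 .004 0;0 0 0 .385 .109 .008 0'| grep -E 'pos|force'
python3 -m jog '0 0 0 .19 .054 .004 0;0 0 0 .35 .1 .008 0;0 0 0 .35 .1 .008 0'| grep -E 'pos|force'
```

```text
ee_pos: [577.0, 62.2, 116.7]
force: [-1.5, 1.0, 9.8]
ee_pos: [586.7, 64.9, 117.0]
force: [-0.5, 0.8, 8.9]
ee_pos: [596.3, 67.6, 117.2]
force: [-0.3, 0.3, 10.3]
ee_pos: [605.6, 70.2, 117.5]
force: [0.1, 0.4, 9.6]
```

```bash

python3 -m jog '0 0 0 -.3 -.087 -.017 0;0 0 0 -.6 -.174 -.025 0;0 0 0 -.9 -.26 -.033 0;0 0 0 -1.2 -.348 -.041 0;0 0 0 -1.54 -.436 -.049 0'| grep -E 'pos|force'
python3 -m jog '0 0 0 -.3 -.087 -.008 0;0 0 0 -.6 -.174 -.015 0;0 0 0 -.9 -.26 -.023 0;0 0 0 -1.2 -.348 -.031 0;0 0 0 -1.54 -.436 -.038 0'| grep -E 'pos|force'
```

```text
ee_pos: [567.1, 59.4, 116.5]
force: [-0.1, 0.8, 10.4]
ee_pos: [528.8, 48.5, 115.5]
force: [0.1, 0.3, 11.6]
```

```bash

python3 -m jog '0 0 0 -.3 -.087 -.008 0;0 0 0 -.6 -.174 -.015 0;0 0 0 -.9 -.26 -.023 0;0 0 0 -1.2 -.348 -.031 0;0 0 0 -1.54 -.436 -.038 0'| grep -E 'pos|force'
python3 -m jog '0 0 0 -.3 -.087 -.008 0;0 0 0 -.6 -.174 -.015 0;0 0 0 -.9 -.26 -.023 0;0 0 0 -1.2 -.348 -.031 0;0 0 0 -1.54 -.436 -.038 0'| grep -E 'pos|force'
python3 -m jog '0 0 0 -.3 -.087 -.008 0;0 0 0 -.6 -.174 -.015 0;0 0 0 -.9 -.26 -.023 0;0 0 0 -1.2 -.348 -.031 0;0 0 0 -1.35 -.38 -.036 0'| grep -E 'pos|force'
```

```text
ee_pos: [490.5, 37.7, 114.6]
force: [0.4, 1.9, 12.3]
ee_pos: [452.2, 26.7, 113.6]
force: [0.4, 1.8, 13.6]
ee_pos: [418.3, 17.1, 112.7]
force: [-0.4, 1.9, 13.8]
```

```bash

python3 -m jog '0 0 0 0 0 .3 0;0 0 0 0 0 1 0;0 0 0 0 0 1.8 0;0 0 0 0 0 2.1 0;0 0 0 0 0 2.1 0'
python3 -m jog '0 0 0 0 0 0 0;0 0 0 0 0 0 0;0 0 0 0 0 0 0'
python3 -c "
from h import *
for i in range(3): s=env.state();print(s['force'],s['ee_pos'],s['ee_rot']); a=save('top','t6')"
```

```text
time_s: 21.62
ee_pos: [415.5, 16.8, 162.5]
ee_rot: [-180.0, -0.0, 105.9]
force: [-1.1, -0.3, -3.3]
gripper_width: 27.3
time_s: 22.0
ee_pos: [415.5, 16.9, 162.3]
ee_rot: [-180.0, -0.0, 105.9]
force: [0.6, 0.1, -2.8]
gripper_width: 27.3
[ 0.56627358  0.05103018 -2.77907357] [415.45643448  16.87232647 162.31947922] [-1.79953706e+02 -1.20010088e-02  1.05887585e+02]
[ 0.61451302  0.20757159 -3.78201868] [415.50724537  16.85579324 162.42647864] [-1.79965789e+02 -9.00521257e-03  1.05885626e+02]
[ 0.67320797  0.58892983 -2.86762224] [415.60948558  16.88768856 162.5396012 ] [-1.79984432e+02 -6.19799999e-03  1.05885321e+02]
```

```bash

python3 -m jog '0 0 -2 .26 -1.15 0 0;0 0 -4 .52 -2.3 0 0;0 0 -6 .78 -3.44 0 0;0 0 -8 1.05 -4.6 0 0;0 0 -10.1 1.31 -5.73 0 0'|grep pos
python3 -m jog '0 0 -2 .26 -1.15 0 0;0 0 -4 .52 -2.3 0 0;0 0 -6 .78 -3.44 0 0;0 0 -8 1.05 -4.6 0 0;0 0 -10.1 1.31 -5.73 0 0'|grep pos
python3 -m jog '0 0 0 0 0 -.4 0;0 0 0 0 0 -.8 0;0 0 0 0 0 -.8 0;0 0 0 0 0 -.8 0'
python3 -c "
from h import *
print(env.state()['ee_pos']);a=save('top','t7');b=save('scene','s7')
f=lambda im,x,y,w,h,k:cv2.resize(im[y:y+h,x:x+w],None,fx=k,fy=k,interpolation=cv2.INTER_CUBIC)
c=np.hstack([f(a,235,160,85,140,4)[:550,:335],f(b,350,200,90,110,5)[:550,:450]]) if 0 else np.hstack([f(a,235,160,84,137,4)[:548],f(b,350,200,90,109,5.03)[:548]])
cv2.imwrite('pics/c7.png',c[:,:,::-1])"
```

```text
ee_pos: [448.6, -127.4, 162.7]
ee_pos: [481.3, -270.6, 162.5]
time_s: 23.9
ee_pos: [481.2, -269.0, 142.8]
ee_rot: [-180.0, -0.0, 5.0]
force: [-0.6, -0.2, -2.6]
gripper_width: 27.1
[ 481.2110501  -269.00953341  142.82417508]
```

View pics/c7.png

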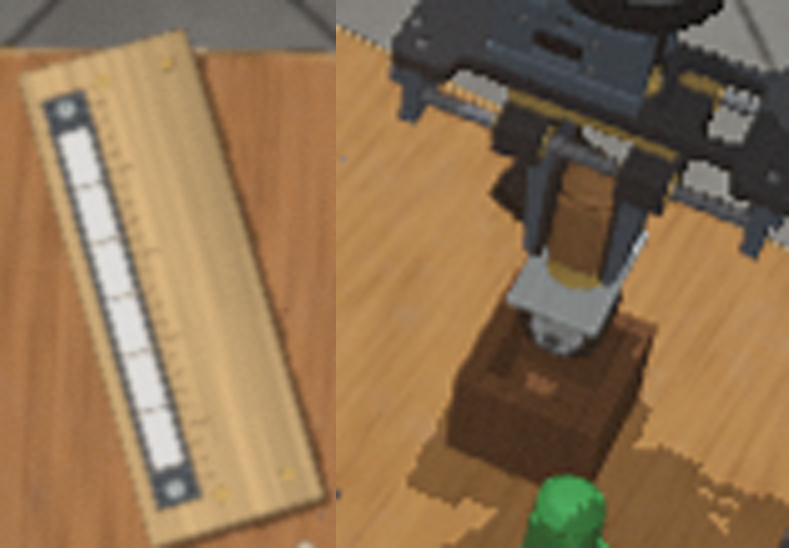

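```bash

python3 -m jog '0 0 0 0 -.02 -.3 0;0 0 0 0 -.02 -.7 0;0 0 0 0 -.02 -1.2 0;0 0 0 0 -.02 -1.2 0'
python3 -m jog '0 0 0 0 0 -.3 0;0 0 0 0 0 -.6 0;0 0 0 0 0 -.9 0;0 0 0 0 0 -.9 0'
python3 -m jog '0 0 0 0 0 -.1 0;0 0 0 0 0 -.2 0;0 0 0 0 0 -.2 0'
```

```text
time_s: 24.5
ee_pos: [480.1, -269.6, 111.0]
ee_rot: [-179.9, 0.2, 4.9]
force: [-0.6, -0.7, -2.9]
gripper_width: 27.2
time_s: 25.0
ee_pos: [480.7, -269.8, 89.4]
ee_rot: [-180.0, 0.1, 4.9]
force: [-0.1, 0.6, -2.7]
gripper_width: 27.2
time_s: 25.38
ee_pos: [481.1, -270.1, 85.1]
ee_rot: [-180.0, 0.0, 4.9]
force: [-0.4, -0.2, -2.6]
gripper_width: 27.5
```

```bash

python3 -m jog '0 0 0 0 0 -.04 0;0 0 0 0 0 -.08 0;0 0 0 0 0 -.08 0'|grep -E 'pos|force'
python3 -m jog '0 0 0 0 0 -.04 0;0 0 0 0 0 -.04 0'|grep -E 'pos|force'
python3 -m jog '0 0 0 0 0 -.03 0;0 0 0 0 0 -.03 0'|grep -E 'pos|force'
```

```text
ee_pos: [481.1, -270.1, 83.2]
force: [0.2, -0.5, -2.8]
ee_pos: [481.3, -270.2, 82.4]
force: [-0.1, -0.3, -2.0]
ee_pos: [481.6, -270.2, 82.2]
force: [0.3, 2.1, 3.7]
```

```bash

python3 -m jog '0 0 0 0 0 0 .35;0 0 0 0 0 0 .5;0 0 0 0 0 0 .8;0 0 0 0 0 0 1;0 0 0 0 0 0 1'
python3 -m jog '0 0 0 0 0 0 1;0 0 0 0 0 1 1;0 0 0 0 0 2.5 1;0 0 0 0 0 4 1;0 0 0 0 0 4.8 1'|grep -E 'pos|force|width'
python3 -m jog '0 0 0 0 2 0 1;0 0 0 0 4 0 1;0 0 0 0 6 0 1;0 0 0 0 6 0 1;0 0 0 0 6 0 1'|grep -E 'pos|force'
python3 -c "
from h import *
a=save('top','t8');b=save('scene','s8')
f=lambda im,x,y,w,h,k:cv2.resize(im[y:y+h,x:x+w],None,fx=k,fy=k,interpolation=cv2.INTER_CUBIC)
cv2.imwrite('pics/c8.png',np.hstack([f(a,365,200,80,110,5),f(b,365,220,80,110,5)])[:,:,::-1])"
```

```text
time_s: 26.88
ee_pos: [481.2, -270.1, 81.4]
ee_rot: [180.0, 0.0, 4.9]
force: [0.5, 0.6, 0.2]
gripper_width: 69.1
ee_pos: [481.8, -270.5, 203.7]
force: [0.9, 0.4, -1.2]
gripper_width: 90.9
ee_pos: [481.3, -120.5, 201.6]
force: [0.3, 0.1, -0.4]
```

View pics/c8.png

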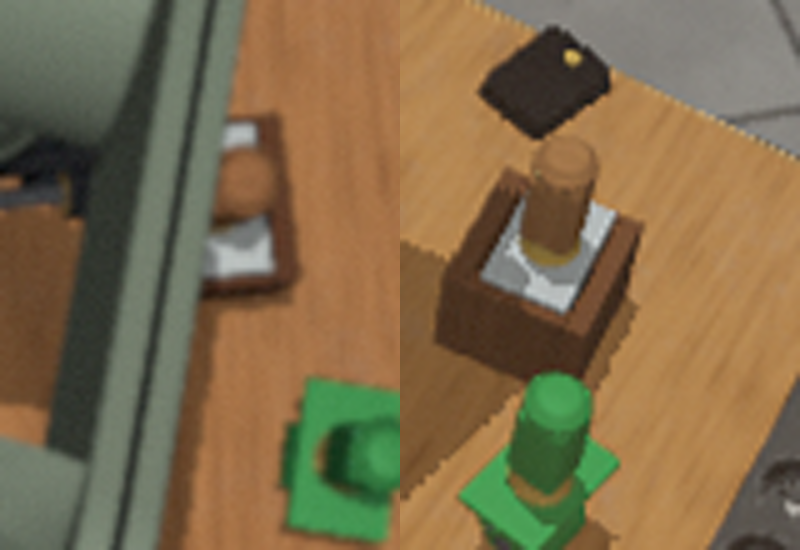

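```bash
python3 -c "
from h import *
s=env.state();print(s['time_s'],s['force'],np.abs(s['qvel']).max());print(env.job_done())"
```

```text
28.225 [-0.12184682 -0.56053702 -0.48354117] 0.39487876288425233
the job is handed in; nothing more can be done
None
```

I rolled the strip once in each direction, hung the roller back in its stand, and handed the job in at 28.2 s. The report gave no verdict, so the result rests on my own checks.

- **Force:** I found the lips by touch at about 38.5 mm above the table at the end nearest the robot, rising about 25 mm per metre toward the far end. The contact force read about 7 to 18.5 N, below your 25 N limit. I only had readings at the end of each short move, so brief peaks in between are not excluded.
- **Strip:** On both passes the measured heights lay on one straight line to about 0.1 mm, so every section should be flush. I could not read the section positions directly. The camera is too coarse to show 1 mm, but the top picture showed an intact strip.
- **Roller:** In the last scene picture it stands upright with its shoulder plate on the block, looking as it did at the start. The plate touched down at nearly the same tool height as when I took the roller out (82.3 against 82.0 mm).
- **Everything else:** The gripper was open and clear at hand-in. I did not touch the green look-alike, and the key case, the only bystander in that last view, looked unmoved. I did not check the other bystanders again, but the arm stayed away from them.
- **Disagreement:** The two cameras differed by 2 to 3 mm on the roller's position, so I moved the rolling line about 1 mm sideways. That is well inside the wheel's width.

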